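Walk the forming block round into its fence

TASK

The heavy grooved steel forming block stands askew on the jeweller's bench in front of its low steel fence. With the fingertips only, without gripping, lifting or tipping it, push its corners by turns to walk it round until the side with the low foot faces the fence, push it home so that the foot slips under the fence's lip and that side lies flat against the fence, and slide it along until its end rests against the stop. Leave the round tin, the red pot and the wooden ring clamp where they are.

Things in the scene. Friction and masses are not known exactly. Their poses are not given: they have to be found in the camera images.
- forming_block: loose steel forming (swage) block, 1.3 to 2 kg: body 88 mm (its x) by 100 mm (its y) by 28 mm high, too wide to grip; five half-round grooves, 15 to 5 mm wide, run along its x on top, the widest at its -y end. It stands on a central sole 60 by 68 mm, 1.5 mm high. Origin: centre of the sole's underside, on the bench. It slides under about 6 to 15 N. Its low foot is on the +x side
- foot (a point): middle of the outer edge of the block's foot: 54 mm from the block's origin along its +x, 4.5 mm up. The foot is 96 mm wide, its top 9 mm up, and sticks out 10 mm from the middle of the block's +x side at the bottom. At the start it points 40 to 80 degrees to the left (anticlockwise from above) of straight at the fence
- fence: dark steel fence screwed to the bench, fixed. Its origin lies on the bench just where the block's origin is when the block is home, with the same axes: +x into the fence, +y along it to the stop. It runs from y = -150 to +72 mm, 24 mm high plus 8 mm screw heads. At the start the block's origin is 85 to 105 mm before this place in x and 45 to 85 mm short of it in y
- lip (a point): middle of the lower front edge of the fence's overhanging lip: x = +44 mm from the fence's origin, 12 mm above the bench. The lip's front is the face that the block's side comes to lie against; the slot under it is 13 mm deep and takes the foot anywhere along the fence
- stop (a point): middle of the face of the stop, a steel block 20 mm thick and 24 mm high at the fence's left (+y) end: y = +50 mm from the fence's origin. The stop reaches from x = -38 mm to the fence, with two screw heads 8 mm high on top
- solder_tin: bystander: flat round tin, 63 mm across, 19 mm high, on the bench to the right of the block; origin: centre of its underside
- pot_red: bystander: small red screw pot, 41 mm across, 30 mm high, on the bench to the left of the block; origin: centre of its underside
- ring_clamp: bystander: wooden ring clamp, 150 mm long, 34 mm thick, lying on the bench to the right; origin: under its middle

How it is judged (in metres and radians):
At the end, for the whole second after the job is handed in: The block stands flat and at rest with its foot under the fence's lip: the foot's side within 3 mm of the fence's face and within 2 degrees of parallel to it, and its end within 3 mm of the stop (x of forming_block in the frame of fence above -0.003 m and y of forming_block in the frame of fence above -0.003 m and x of foot in the frame of fence above 0.0505 m and angle between the x axis of forming_block and the x axis of fence, either way round below 0.035 rad and angle between forming_block's own z axis and vertical below 0.03 rad and height (world z) of forming_block below 0.003 m and linear speed of forming_block below 0.01 m/s); the robot touches nothing.
It fails at once if the forming block is lifted or tipped (height (world z) of forming_block above 0.006 m or angle between forming_block's own z axis and vertical above 0.1 rad).
It fails at once if the round tin, the red pot or the ring clamp is moved more than 15 mm (distance of any of solder_tin, pot_red, ring_clamp from where it was at the start of the episode above 0.015 m).
It also fails if it takes over 72 s, if anything falls off the work surface, if the arm or the gripper's body presses on something with over 40 N, if the wrist force passes 120 N, or if a joint passes its speed limit or range.

ROBOT

A 6-joint arm with a two-finger parallel gripper is mounted at the origin on a cart in front of the work surface, level with it; the furniture and walls round the work are solid. World frame = base frame: x ahead of the robot, y to its left, z up, the work surface at z = 0. Lengths are in mm, angles in rad, forces in N, time in s.
With the tool pointing down it reaches from about 275 to 875 mm from the base axis. Payload 12.5 kg.
Tool frame: the origin (TCP) lies midway between the tips of the shut fingers; the grasp point (between the pads) lies bot.hold_point_z behind it (bot.hold_point_z is the distance from the TCP to the grasp point, in mm); z points along the fingers, y is the line along which they close (so a half turn about z gives the same grasp; the last joint's range is limited). The gripper opens to 85 mm and grips with 20 to 120 N. Pads are 22 mm wide; open, the fingers measure 114 mm over their backs; the gripper's body (76 mm by 85 mm) begins 54 mm behind the grasp point. The pads swing forward as they close: fully open they stand 13 mm farther back than shut.
Start: joints at [1.23, 0.351, 1.652, -0, 1.139, -0.085], TCP at [139.129, 532.097, 231.29] pointing down, gripper open.
Joint ranges: [-2.75, 2.75], [-0.79, 2.1], [0.01, 2.65], [-1.57, 4.71], [0.07, 3.14], [-2.87, 2.87]. Speed limits (rad/s): [2.22, 2.22, 2.79, 3.14, 3.14, 3.14].

INTERFACE

Orientations are given as a 3x3 rotation matrix whose columns are the frame's x, y, z axes.
In Python, from cell import bot gives the robot as it stands. The module is installed in compiled form; this text tells all that it offers.
- The arm moves only by the tool apply_moves, never from a script. Its argument "rows" is a list of rows, each a list of 2 entries, a list of its own where there are three numbers: the shift along the tool's x, y, z in cm, then the turn, a rotation vector about the tool's x, y, z in degrees. In form: [[[x, y, z], [rx, ry, rz]], ...]. A call has 1 to 10 rows; each row shifts and turns the commanded pose from where the row before left it, along the tool's axes as they then stand; what a row does not reach is not made up. A row lasts 1/10 s, in which the tool goes at most 50 mm and 8.59 degrees, less where a joint would pass 70% of its speed; a pose out of reach is approached as far as the arm can. A call with a gripper value outside its range is refused whole. "claw" is the opening, from 0 (shut) to 1 (fully open), set as the call begins (left out, the last holds). The fingers move at their own pace and stop on an object; "newtons" is the grip in N (left out, the last holds). Time passes only in rows, so rows that do not move let the fingers close. It gives the time, the measured TCP pose, the force, the opening and the grip force at its end, in the units of the state.
- bot.observe(): the state, without advancing time (a new reading comes with each control period).
- bot.capture(name): name is "side" or "top"; returns the picture (400x640x3 uint8, red, green, blue); there is no depth.
- bot.calibration(name): a dict with "intrinsics" (3x3 intrinsics, pixels), "extrinsics" (4x4, takes a point from camera to world coordinates). Camera axes: x right, y down, z forward; pixel columns grow to the right and rows downward; lengths in mm; the calibration is good to about 2 mm. A picture is of the moment at which its call begins. calibration takes no time and is no camera call.
- bot.hand_in(): hands the job in; it is judged then, once.
The state is a dict: "time_s": time; "joints": joint angles; "dq": joint speeds; "tau": joint torques, N m; "position": TCP position; "eef_rot": TCP orientation; "ft_force": force on the tool from outside, world axes, zero at the start; "torque": the same for the moment, N m; "finger_gap": finger opening in mm; "gripper_force": force on a finger pad.
Only numpy, scipy, OpenCV 4.12 (cv2) and the standard library are available. Lean on these libraries where they do the work, as an engineer would, in place of code of your own. Each camera call takes 0.05 s, during which the arm holds its last target. There are 200 camera calls.

## Working session

There is one attempt and no reset: what is moved stays moved. The work goes in short steps, Python scripts to look and compute and a tool call to move; the robot and the scene stay as the last step left them, time stands still between calls to the robot, and variables do not carry over. Pictures are saved under pics/ and viewed, at most 10 in all, crops included, and the job is handed in when it is done.

Besides the shell and the picture viewer there is one more tool, called after "Request:" as name([rows], argument=value, ...), one row to a line, values as JSON. apply_moves: Moves the arm, as the interface text tells. Its arguments: {"type":"object","properties":{"rows":{"type":"array","items":{"type":"array"}},"claw":{"type":"number"},"newtons":{"type":"number"}},"required":["rows"]}

```bash
mkdir -p pics
python3 - <<'E'
from cell import bot
import cv2,numpy as np
for n in("top","side"):
    im=bot.capture(n); cv2.imwrite(f"pics/{n}0.png",im[:,:,::-1])
    c=bot.calibration(n); print(n,np.round(c["intrinsics"],1).tolist(),np.round(c["extrinsics"],3).tolist())
s=bot.observe(); print(s["position"],np.round(s["eef_rot"],3).tolist(),bot.hold_point_z)
E
```

```text
top [[474.8, 0.0, 318.2], [0.0, 474.8, 208.2], [0.0, 0.0, 1.0]] [[0.029, -0.981, 0.19, 308.125], [-1.0, -0.027, 0.014, 268.334], [-0.008, -0.19, -0.982, 1019.442], [0.0, 0.0, 0.0, 1.0]]
side [[511.8, 0.0, 325.7], [0.0, 511.8, 204.1], [0.0, 0.0, 1.0]] [[1.0, 0.001, -0.001, 492.158], [0.001, -0.358, 0.934, -687.39], [0.001, -0.934, -0.358, 428.495], [0.0, 0.0, 0.0, 1.0]]
[139.00708739 531.82689915 230.80004624] [[-0.967, 0.253, -0.0], [0.253, 0.967, -0.001], [0.0, -0.001, -1.0]] 18.700000000000003
```

View pics/top0.png

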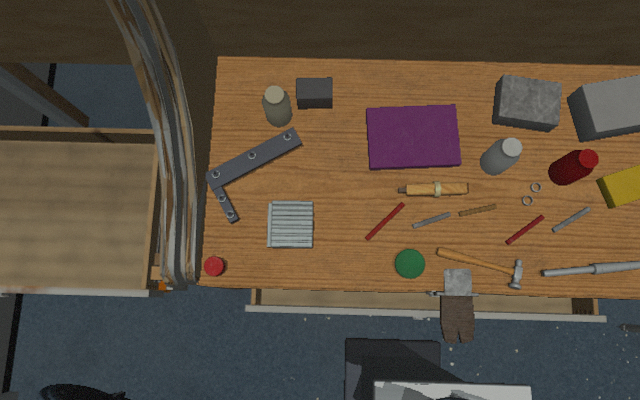

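View pics/side0.png

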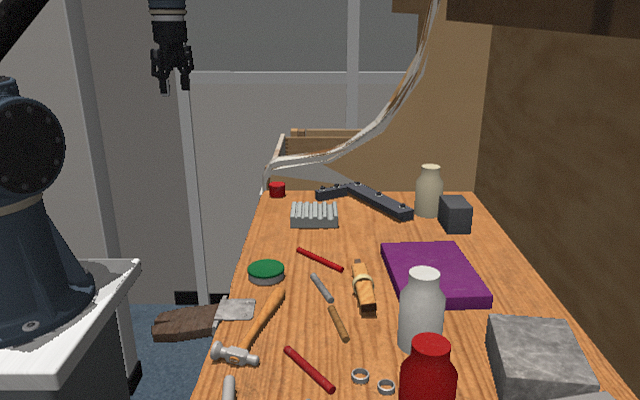

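The overview shows the block near (290,225), with its grooves running along image x. The fence runs (300,137)→(208,180), the stop ends at (235,220), the pot is at (213,266) and the tin at (410,264). Next I'll enlarge the area and measure.

```bash
cat > h.py <<'E'
from cell import bot
import cv2,numpy as np
def ray(n,uv,z):
    c=bot.calibration(n);K=np.array(c["intrinsics"]);T=np.array(c["extrinsics"])
    uv=np.atleast_2d(np.array(uv,float));d=np.c_[uv,np.ones(len(uv))]@np.linalg.inv(K).T@T[:3,:3].T
    o=T[:3,3];return (o+d*((z-o[2])/d[:,2])[:,None])[:,:2]
def proj(n,p):
    c=bot.calibration(n);K=np.array(c["intrinsics"]);T=np.linalg.inv(np.array(c["extrinsics"]))
    q=(np.atleast_2d(p)@T[:3,:3].T+T[:3,3])@K.T;return q[:,:2]/q[:,2:]
def crop(n,x0,y0,x1,y1,f,out):
    im=bot.capture(n)[y0:y1,x0:x1,::-1];cv2.imwrite(out,cv2.resize(im,None,fx=f,fy=f,interpolation=cv2.INTER_CUBIC))
E
python3 - <<'E'
from h import *
crop("top",190,120,350,290,5,"pics/top1.png") if 0 else crop("top",195,125,327,283,4,"pics/top1.png")
E
```

```text
(no output)
```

View pics/top1.png

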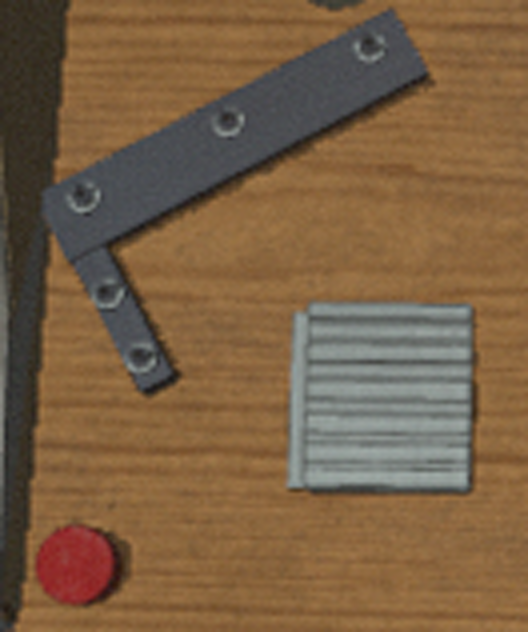

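The crop shows the foot on the block's left edge. The block's top corners are about (310,304), (471,306), (471,486) and (308,488). The fence's front top edge runs (428,74)→(105,239), and the stop's face ends at (178,374).

Run:
```python
from h import *
P=lambda l:np.array(l)/4+[195-.4,125-.4]
b=ray("top",P([(310,304),(471,306),(471,486),(308,488)]),28)
print("block",b.round(1).tolist(),b.mean(0),[np.linalg.norm(b[i]-b[i-1]).round(1) for i in range(4)])
yb=np.degrees(np.arctan2(*( (b[0]-b[1]+b[3]-b[2])[::-1])));print("yaw block",yb)
f=ray("top",P([(428,74),(105,239)]),24);d=f[1]-f[0];print("fence",f,np.linalg.norm(d));yf=np.arctan2(d[1],d[0])-np.pi/2;print("yaw fence",np.degrees(yf))
s=ray("top",P([(105,239),(178,374)]),24);print("stop",s,np.degrees(np.arctan2(*(s[0]-s[1])[::-1])),np.linalg.norm(s[0]-s[1]))
R=np.array([[np.cos(yf),-np.sin(yf)],[np.sin(yf),np.cos(yf)]])
# stop inner corner is (44,50) in fence frame
o=s[0]-R@[44,50];print("fence origin",o);print("block in fence",R.T@(b.mean(0)-o))
print("far end chk", R.T@(f[0]-o))
im=bot.capture("top");m=cv2.inRange(im,(110,125,125),(200,200,200));c=[k for k in cv2.findContours(m,0,2)[0] if cv2.contourArea(k)>1000 and 200<k[:,0,0].mean()<340 and 190<k[:,0,1].mean()<260]
for k in c: print(cv2.minAreaRect(k))
print("pot",ray("top",P([(77,564)]),30),"tin",ray("top",[(410,264)],19))
```

```text
block [[513.8, 381.2], [515.1, 295.2], [418.8, 292.2], [415.3, 377.5]] [465.7624651  336.53567798] [np.float64(98.5), np.float64(86.0), np.float64(96.3), np.float64(85.4)]
yaw block 91.5855861745299
fence [[645.24050638 323.02997099]
 [547.42975182 494.14875062]] 197.1004323937906
yaw fence 29.75209840288222
stop [[547.42975182 494.14875062]
 [474.64645482 450.16338368]] 31.145964456948107 85.04187690541256
fence origin [534.04221866 428.90479339]
block in fence [-105.11717669  -46.30936613]
far end chk [  44.         -147.10043239]
pot [[372.1704981  495.48837191]] tin [[388.01469989  86.66363165]]
```

Request:
apply_moves([
  [[-3.85, -1.78, 0], [0, 0, 0]],
  [[-3.85, -1.78, 0], [0, 0, 0]],
  [[-3.85, -1.78, 0], [0, 0, 0]],
  [[-3.85, -1.78, 0], [0, 0, 0]],
  [[-3.85, -1.78, 0], [0, 0, 0]],
  [[-3.85, -1.78, 0], [0, 0, 0]],
  [[-3.85, -1.78, 0], [0, 0, 0]],
  [[-3.85, -1.78, 0], [0, 0, 0]],
  [[-3.85, -1.78, 0], [0, 0, 0]],
  [[-3.85, -1.78, 0], [0, 0, 0]],
], claw=0.6)

```text
time_s: 1.2
position: [467.7, 261.1, 231.3]
eef_rot: [[-0.967, 0.253, -0.0], [0.253, 0.967, 0.0], [0.0, -0.0, -1.0]]
ft_force: [0.3, 1.3, 1.1]
finger_gap: 51.4
gripper_force: 0.0
```

Request:
apply_moves([
  [[0, 0, 1.5], [0, 0, 8.2]],
  [[0, 0, 1.5], [0, 0, 8.2]],
  [[0, 0, 1.5], [0, 0, 8.2]],
  [[0, 0, 1.5], [0, 0, 8.2]],
  [[0, 0, 1.5], [0, 0, 8.2]],
  [[0, 0, 1.5], [0, 0, 8.2]],
  [[0, 0, 1.5], [0, 0, 8.2]],
  [[0, 0, 1.5], [0, 0, 8.2]],
  [[0, 0, 1.5], [0, 0, 8.2]],
  [[0, 0, 0], [0, 0, 0]],
])

```text
time_s: 2.2
position: [465.6, 262.0, 94.6]
eef_rot: [[-0.025, 1.0, -0.003], [1.0, 0.025, -0.001], [-0.001, -0.003, -1.0]]
ft_force: [0.6, -0.4, 1.1]
finger_gap: 51.2
gripper_force: 0.0
```

Run:
```python
from h import *
s=bot.observe();print(s["position"],np.round(s["eef_rot"],3).tolist(),s["finger_gap"],s["joints"],s["ft_force"])
crop("side",200,60,400,260,4,"pics/side1.png") if 0 else crop("side",200,100,400,250,4,"pics/side1.png")
```

```text
[465.55255213 261.97917939  94.60285677] [[-0.025, 1.0, -0.003], [1.0, 0.025, -0.001], [-0.001, -0.003, -1.0]] 51.190950938180286 [ 4.25411776e-01  5.07784573e-01  1.80218109e+00 -1.50006274e-05
  8.35020838e-01  4.00677917e-01] [ 0.56811673 -0.39006303  1.08509948]
```

View pics/side1.png

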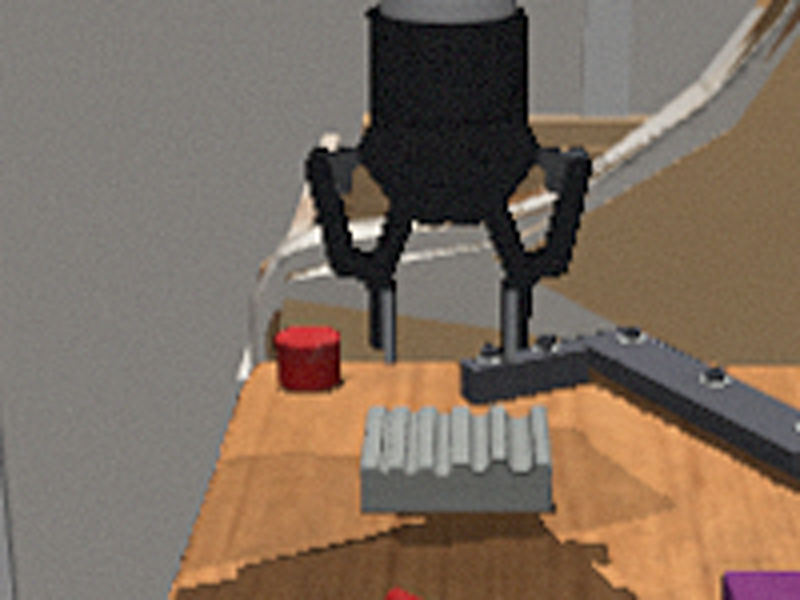

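The side view shows the hand before the block's near face, with the two tips at crop (385,360) and (515,360) and the bench clear below. I'll descend.

Request:
apply_moves([
  [[0, 0, 2], [0, 0, 0]],
  [[0, 0, 2], [0, 0, 0]],
  [[0, 0, 2], [0, 0, 0]],
  [[0, 0, 1.5], [0, 0, 0]],
  [[0, 0, 1.1], [0, 0, 0]],
  [[0.4, 0, 0], [0, 0, 0]],
  [[0.4, 0, 0], [0, 0, 0]],
  [[0.2, 0, 0], [0, 0, 0]],
  [[0, 0, 0], [0, 0, 0]],
])

```text
time_s: 3.15
position: [466.7, 273.1, 11.0]
eef_rot: [[-0.028, 1.0, 0.001], [1.0, 0.028, 0.001], [0.001, 0.001, -1.0]]
ft_force: [-1.0, -0.8, -0.3]
finger_gap: 51.0
gripper_force: 0.0
```

Run:
```python
from h import *
crop("side",250,150,390,250,5,"pics/side2.png")
print(proj("side",[[438,272,0],[438,272,8],[438,272,20]]))
```

```text
[[299.59842352 231.80168716]
 [299.52998435 228.22359643]
 [299.42662056 222.81960073]]
```

View pics/side2.png

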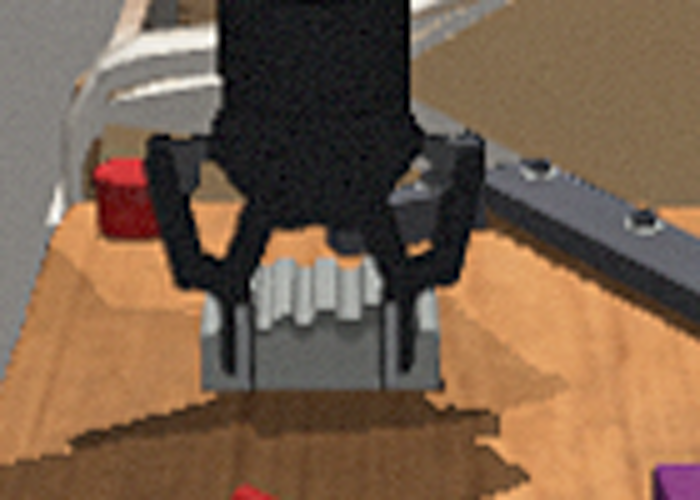

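The tips straddle the middle of the near face (block at columns 205–438, fingers at 235 and 405), about 13 mm up. Now I'll make contact.

Request:
apply_moves([
  [[0.2, 0, 0.2], [0, 0, 0]],
  [[0.2, 0, 0.2], [0, 0, 0]],
  [[0.2, 0, 0], [0, 0, 0]],
  [[0.2, 0, 0], [0, 0, 0]],
  [[0.2, 0, 0], [0, 0, 0]],
])

```text
time_s: 3.7
position: [466.0, 282.6, 6.3]
eef_rot: [[-0.027, 1.0, -0.0], [1.0, 0.027, -0.0], [-0.0, -0.0, -1.0]]
ft_force: [-0.7, 0.2, 0.5]
finger_gap: 51.4
gripper_force: 0.0
```

Request:
apply_moves([
  [[0.2, 0, 0], [0, 0, 0]],
  [[0.2, 0, 0], [0, 0, 0]],
  [[0.2, 0, 0], [0, 0, 0]],
  [[0.2, 0, 0], [0, 0, 0]],
])

```text
time_s: 4.1
position: [465.7, 289.3, 6.3]
eef_rot: [[-0.027, 1.0, -0.001], [1.0, 0.027, -0.002], [-0.002, -0.001, -1.0]]
ft_force: [0.7, -11.0, 3.8]
finger_gap: 51.1
gripper_force: 5.8
```

Request:
apply_moves([
  [[0.21, -0.19, 0], [0, 0, 2]],
  [[0.21, -0.19, 0], [0, 0, 2]],
  [[0.21, -0.19, 0], [0, 0, 2]],
  [[0.21, -0.19, 0], [0, 0, 2]],
  [[0.21, -0.19, 0], [0, 0, 2]],
  [[0.21, -0.19, 0], [0, 0, 2]],
  [[0.21, -0.19, 0], [0, 0, 2]],
  [[0.21, -0.19, 0], [0, 0, 2]],
])

```text
time_s: 4.9
position: [451.5, 307.2, 6.3]
eef_rot: [[0.251, 0.968, -0.002], [0.968, -0.251, -0.003], [-0.003, -0.002, -1.0]]
ft_force: [-2.5, -11.8, 7.6]
finger_gap: 51.2
gripper_force: 6.1
```

Run:
```python
from h import *
crop("top",195,125,327,283,4,"pics/top2.png")
```

```text
(no output)
```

View pics/top2.png

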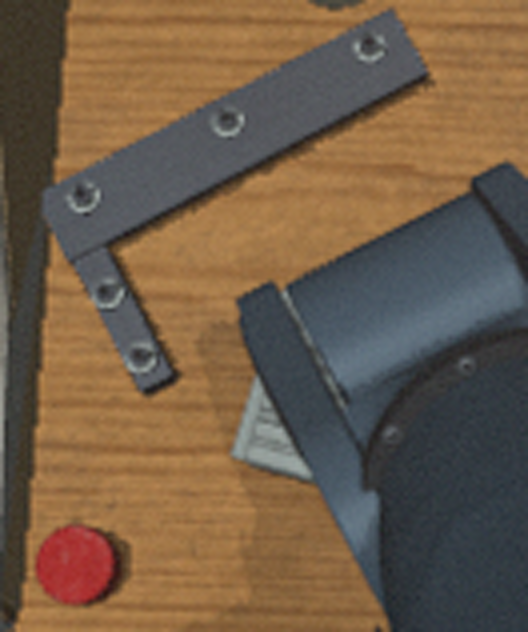

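The arm hides most of the block. The visible corner at (232,455) has turned with the tool, so it's following, and I'll continue.

Request:
apply_moves([
  [[0.21, -0.19, 0], [0, 0, 2]],
  [[0.21, -0.19, 0], [0, 0, 2]],
  [[0.21, -0.19, 0], [0, 0, 2]],
  [[0.21, -0.19, 0], [0, 0, 2]],
  [[0.21, -0.19, 0], [0, 0, 2]],
  [[0.21, -0.19, 0], [0, 0, 2]],
  [[0.21, -0.19, 0], [0, 0, 2]],
  [[0.21, -0.19, 0], [0, 0, 2]],
  [[0.21, -0.19, 0], [0, 0, 2]],
  [[0.21, -0.19, 0], [0, 0, 2]],
])

```text
time_s: 5.95
position: [441.5, 333.6, 6.1]
eef_rot: [[0.567, 0.824, -0.005], [0.824, -0.567, -0.004], [-0.006, -0.002, -1.0]]
ft_force: [-7.9, -10.0, 7.8]
finger_gap: 51.4
gripper_force: 6.3
```

Run:
```python
from h import *
crop("side",240,140,400,250,5,"pics/side3.png")
```

```text
(no output)
```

View pics/side3.png

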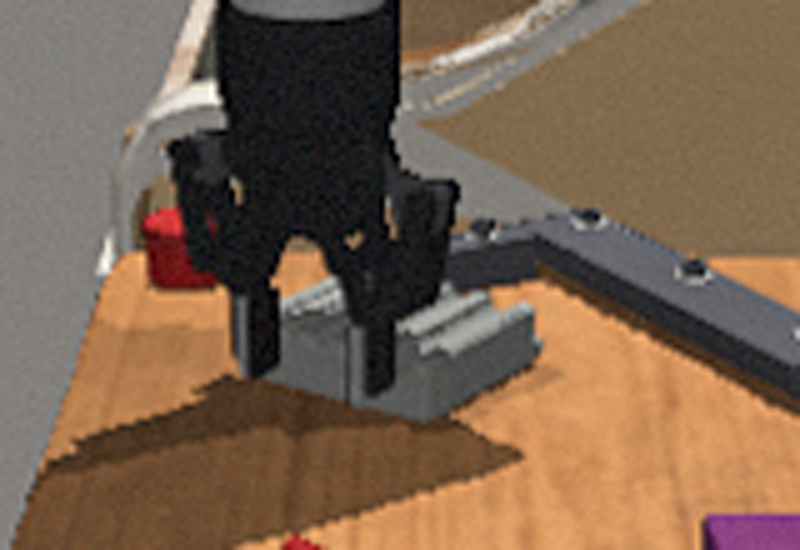

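The fingers have slid about 13 mm towards the block's +y (left) end: the left tip at (255,370) is at the end, with the right block corner at (425,415). I'll back off, recentre and continue with less side motion.

Request:
apply_moves([
  [[-0.5, 0, 0], [0, 0, 0]],
  [[-0.5, 0, 0], [0, 0, 0]],
  [[0, 0.7, 0], [0, 0, 0]],
  [[0, 0.6, 0], [0, 0, 0]],
  [[0.4, 0, 0], [0, 0, 0]],
  [[0.3, 0, 0], [0, 0, 0]],
  [[0.2, 0, 0], [0, 0, 0]],
  [[0.2, 0, 0], [0, 0, 0]],
])

```text
time_s: 6.8
position: [453.4, 327.3, 6.0]
eef_rot: [[0.565, 0.825, -0.004], [0.825, -0.565, -0.004], [-0.005, -0.001, -1.0]]
ft_force: [-5.9, -13.3, 10.2]
finger_gap: 51.0
gripper_force: 7.2
```

Request:
apply_moves([
  [[0.21, -0.12, 0], [0, 0, 2]],
  [[0.21, -0.12, 0], [0, 0, 2]],
  [[0.21, -0.12, 0], [0, 0, 2]],
  [[0.21, -0.12, 0], [0, 0, 2]],
  [[0.21, -0.12, 0], [0, 0, 2]],
  [[0.21, -0.12, 0], [0, 0, 2]],
  [[0.21, -0.12, 0], [0, 0, 2]],
  [[0.21, -0.12, 0], [0, 0, 2]],
  [[0.21, -0.12, 0], [0, 0, 2]],
  [[0.21, -0.12, 0], [0, 0, 2]],
])

```text
time_s: 7.8
position: [457.9, 351.2, 5.2]
eef_rot: [[0.814, 0.581, -0.005], [0.581, -0.814, -0.003], [-0.006, -0.0, -1.0]]
ft_force: [-8.1, -3.0, 0.3]
finger_gap: 51.2
gripper_force: 4.5
```

Run:
```python
from h import *
a=bot.capture("side")[140:250,240:400,::-1];b=bot.capture("top")[150:260,195:355,::-1]
cv2.imwrite("pics/m4.png",np.vstack([cv2.resize(k,None,fx=2.7,fy=2.7,interpolation=2) for k in(a,b)]))
```

```text
(no output)
```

View pics/m4.png

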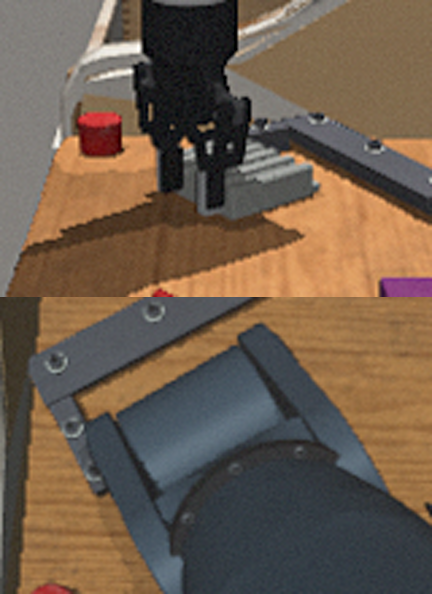

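The block now faces nearly square to the fence, with the tips well placed on its rear face. I'll finish the turn, push forward part way, then clear the view and measure.

Request:
apply_moves([
  [[0.21, -0.12, 0], [0, 0, 1.9]],
  [[0.21, -0.12, 0], [0, 0, 1.9]],
  [[0.21, -0.12, 0], [0, 0, 1.9]],
  [[0.3, 0, 0], [0, 0, 0]],
  [[0.3, 0, 0], [0, 0, 0]],
  [[0.3, 0, 0], [0, 0, 0]],
  [[0.3, 0, 0], [0, 0, 0]],
  [[0.3, 0, 0], [0, 0, 0]],
])

```text
time_s: 8.7
position: [474.1, 365.4, 5.2]
eef_rot: [[0.867, 0.499, -0.006], [0.499, -0.867, -0.003], [-0.006, 0.0, -1.0]]
ft_force: [-9.2, -4.6, 0.9]
finger_gap: 51.4
gripper_force: 5.1
```

Request:
apply_moves([
  [[-2, 0, 0], [0, 0, 0]],
  [[-3, 0, -2], [0, 0, 0]],
  [[-3, 0, -4], [0, 0, 0]],
  [[-4, 0, -3], [0, 0, 0]],
  [[-4, 0, 0], [0, 0, 0]],
  [[-2, 3, 0], [0, 0, 0]],
  [[0, 4, 0], [0, 0, 0]],
  [[0, 4, 0], [0, 0, 0]],
  [[0, 4, 0], [0, 0, 0]],
  [[0, 4, 0], [0, 0, 0]],
])

```text
time_s: 9.7
position: [415.8, 110.5, 96.5]
eef_rot: [[0.867, 0.498, 0.001], [0.498, -0.867, 0.0], [0.001, 0.0, -1.0]]
ft_force: [0.5, 1.1, 0.3]
finger_gap: 51.3
gripper_force: 0.0
```

```bash
cat >> h.py <<'E'
FO=np.array([534.0,428.9]);YF=np.radians(30.3)
def block():
    im=bot.capture("top");m=cv2.inRange(im,(110,125,125),(215,215,215))
    m[:120]=0;m[262:]=0;m[:,:200]=0;m[:,345:]=0
    m=cv2.morphologyEx(m,cv2.MORPH_CLOSE,np.ones((5,5)))
    for k in cv2.findContours(m,0,2)[0]:
        if cv2.contourArea(k)<300: continue
        q=ray("top",k[:,0].astype(float)+0.0,28).astype(np.float32)
        print("area",cv2.contourArea(k),"rect(world)",cv2.minAreaRect(q),"poly",ray("top",cv2.approxPolyDP(k,3,True)[:,0],28).round(0).tolist())
    cv2.imwrite("pics/b.png",np.hstack([cv2.resize(im[120:280,190:350,::-1],None,fx=2.4,fy=2.4,interpolation=2),cv2.cvtColor(cv2.resize(m[120:280,190:350],None,fx=2.4,fy=2.4),8)]))
E
python3 -c "
from h import *
block()"
```

```text
area 1810.5 rect(world) ((517.5446166992188, 402.8684997558594), (91.75, 97.66923522949219), 29.243988037109375) poly [[579.0, 385.0], [535.0, 464.0], [456.0, 423.0], [503.0, 340.0]]
```

View pics/b.png

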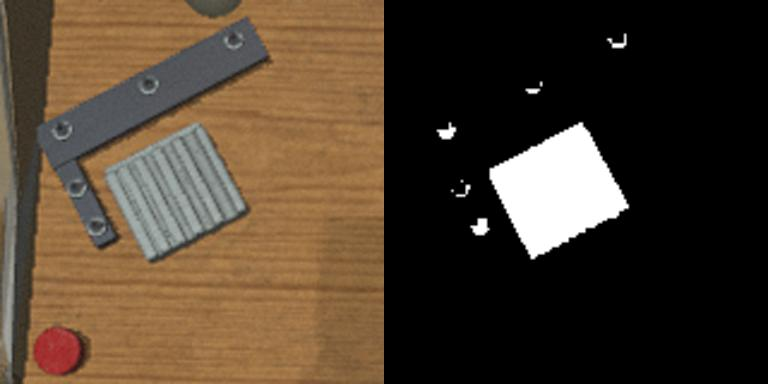

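The block, at top centre (517,403), yaw ≈29.3°, is about 27 mm short of the fence and 14 mm short of the stop. It's square to the fence, and nothing else has moved. I'll return centred on the rear face and push it home.

Request:
apply_moves([
  [[0, -4, 0], [0, 0, 0]],
  [[0, -4, 0], [0, 0, 0]],
  [[0, -4, 0], [0, 0, 0]],
  [[0, -4, 0], [0, 0, 0]],
  [[2, -4.2, 0], [0, 0, 0]],
  [[4, 0, 0], [0, 0, 0]],
  [[4, 0, 2.5], [0, 0, 0]],
  [[3, 0, 4], [0, 0, 0]],
  [[2.2, 0, 2.5], [0, 0, 0]],
  [[1, 0, 0], [0, 0, 0]],
])

```text
time_s: 10.75
position: [454.5, 367.4, 3.0]
eef_rot: [[0.867, 0.498, -0.004], [0.498, -0.867, -0.003], [-0.005, 0.0, -1.0]]
ft_force: [-1.3, -1.6, 1.1]
finger_gap: 51.1
gripper_force: 0.0
```

Request:
apply_moves([
  [[0.3, 0, 0], [0, 0, 0]],
  [[0.3, 0, 0], [0, 0, 0]],
  [[0.3, 0, 0], [0, 0, 0]],
  [[0.3, 0, 0], [0, 0, 0]],
  [[0.3, 0, 0], [0, 0, 0]],
  [[0.3, 0, 0], [0, 0, 0]],
  [[0.3, 0, 0], [0, 0, 0]],
  [[0.3, 0, 0], [0, 0, 0]],
  [[0.3, 0, 0], [0, 0, 0]],
])

```text
time_s: 11.65
position: [476.0, 379.6, 6.1]
eef_rot: [[0.867, 0.498, -0.006], [0.498, -0.867, -0.004], [-0.007, 0.0, -1.0]]
ft_force: [-12.3, -7.4, 9.8]
finger_gap: 51.1
gripper_force: 7.3
```

Request:
apply_moves([
  [[0.25, 0, 0], [0, 0, 0]],
  [[0.25, 0, 0], [0, 0, 0]],
  [[0.25, 0, 0], [0, 0, 0]],
  [[0.25, 0, 0], [0, 0, 0]],
  [[0.25, 0, 0], [0, 0, 0]],
  [[0.1, 0, 0], [0, 0, 0]],
])

```text
time_s: 12.25
position: [487.9, 386.4, 6.0]
eef_rot: [[0.867, 0.498, -0.005], [0.498, -0.867, -0.003], [-0.006, 0.0, -1.0]]
ft_force: [-13.1, -6.5, 10.6]
finger_gap: 51.2
gripper_force: 7.4
```

Request:
apply_moves([
  [[0.15, 0, 0], [0, 0, 0]],
  [[0.15, 0, 0], [0, 0, 0]],
  [[0.1, 0, 0], [0, 0, 0]],
])

```text
time_s: 12.55
position: [491.3, 388.4, 6.1]
eef_rot: [[0.867, 0.498, -0.006], [0.498, -0.867, -0.004], [-0.007, 0.0, -1.0]]
ft_force: [-13.5, -7.6, 8.8]
finger_gap: 51.4
gripper_force: 7.2
```

Request:
apply_moves([
  [[0.1, 0, 0], [0, 0, 0]],
  [[0.1, 0, 0], [0, 0, 0]],
  [[0.1, 0, 0], [0, 0, 0]],
])

```text
time_s: 12.85
position: [492.9, 389.3, 6.0]
eef_rot: [[0.867, 0.498, -0.008], [0.498, -0.867, -0.005], [-0.009, 0.001, -1.0]]
ft_force: [-20.5, -12.7, 17.9]
finger_gap: 51.3
gripper_force: 12.1
```

Request:
apply_moves([
  [[0.1, 0, 0], [0, 0, 0]],
  [[0.1, 0, 0], [0, 0, 0]],
])

```text
time_s: 13.05
position: [492.9, 389.3, 5.8]
eef_rot: [[0.867, 0.498, -0.012], [0.498, -0.867, -0.008], [-0.014, 0.001, -1.0]]
ft_force: [-27.3, -18.1, 22.5]
finger_gap: 51.3
gripper_force: 16.7
```

The block is blocked by the fence at 33 N, so it's home in x. Next I'll go round to its right end to push it along to the stop.

Request:
apply_moves([
  [[-1.5, 0, 0], [0, 0, 0]],
  [[-1.5, 0, -1], [0, 0, 0]],
  [[0, 0, -3], [0, 0, 0]],
  [[0, 0, -3], [0, 0, 0]],
  [[0, 3.7, 0], [0, 0, 0]],
  [[0, 3.7, 0], [0, 0, 0]],
  [[4, 0, 0], [0, 0, 0]],
  [[4, 0, 0], [0, 0, 0]],
  [[0, 0, 0], [0, 0, -8.2]],
  [[0, 0, 0], [0, 0, -8.2]],
], claw=0.35)

```text
time_s: 14.05
position: [578.7, 353.0, 76.0]
eef_rot: [[0.688, 0.726, 0.0], [0.726, -0.688, 0.0], [0.0, 0.0, -1.0]]
ft_force: [0.5, 0.2, -0.9]
finger_gap: 29.8
gripper_force: 0.0
```

Request:
apply_moves([
  [[0, 0, 0], [0, 0, -8.2]],
  [[0, 0, 0], [0, 0, -8.2]],
  [[0, 0, 0], [0, 0, -8.2]],
  [[0, 0, 0], [0, 0, -8.2]],
  [[0, 0, 0], [0, 0, -8.2]],
  [[0, 0, 0], [0, 0, -8.2]],
  [[0, 0, 0], [0, 0, -8.2]],
  [[0, 0, 0], [0, 0, -8.2]],
  [[0, 0, 0], [0, 0, -8.2]],
  [[0, 0, 0], [0, 0, 0]],
])

```text
time_s: 15.05
position: [578.1, 352.8, 76.4]
eef_rot: [[-0.502, 0.865, -0.0], [0.865, 0.502, -0.0], [-0.0, -0.0, -1.0]]
ft_force: [-0.1, 0.1, 0.5]
finger_gap: 29.9
gripper_force: 0.0
```

Run:
```python
from h import *
a=bot.capture("side")[140:250,240:400,::-1]
cv2.imwrite("pics/m5.png",cv2.resize(a,None,fx=5,fy=5,interpolation=2))
```

```text
(no output)
```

View pics/m5.png

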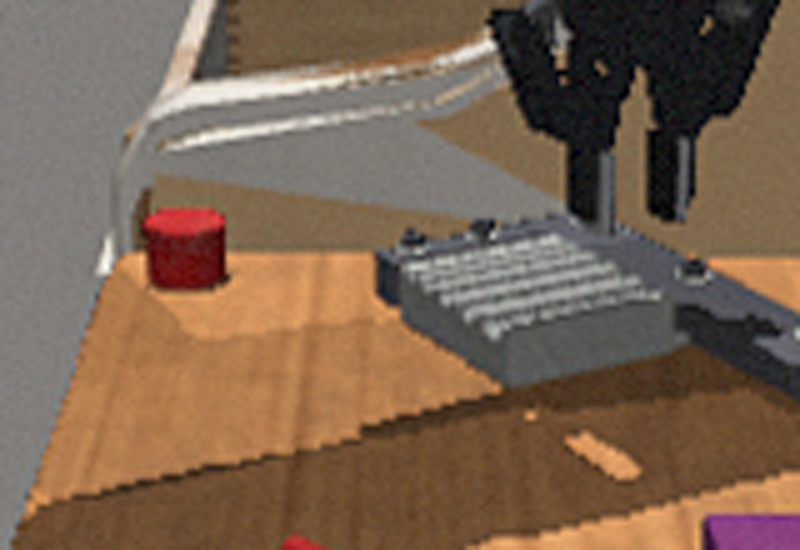

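The block lies along the fence (its right face spans (510,385)–(675,345)), and the hand stands beyond its right end. I'm descending and pushing toward the stop.

Request:
apply_moves([
  [[0, -0.4, 2], [0, 0, 0]],
  [[0, 0, 2], [0, 0, 0]],
  [[0, 0, 2], [0, 0, 0]],
  [[0, 0, 0.8], [0, 0, 0]],
  [[0.4, 0, 0], [0, 0, 0]],
  [[0.4, 0, 0], [0, 0, 0]],
  [[0.2, 0, 0], [0, 0, 0]],
  [[0.2, 0, 0], [0, 0, 0]],
])

```text
time_s: 15.9
position: [568.9, 361.8, 9.3]
eef_rot: [[-0.501, 0.866, 0.001], [0.866, 0.501, 0.001], [-0.0, 0.001, -1.0]]
ft_force: [-0.7, 0.4, 0.3]
finger_gap: 29.9
gripper_force: 0.0
```

Request:
apply_moves([
  [[0.2, 0, 0], [0, 0, 0]],
  [[0.2, 0, 0], [0, 0, 0]],
  [[0.2, 0, 0], [0, 0, 0]],
  [[0.2, 0, 0], [0, 0, 0]],
])

```text
time_s: 16.3
position: [565.8, 366.7, 9.0]
eef_rot: [[-0.501, 0.866, 0.002], [0.866, 0.501, -0.002], [-0.002, 0.001, -1.0]]
ft_force: [4.7, -10.8, 3.6]
finger_gap: 29.6
gripper_force: 6.0
```

Request:
apply_moves([
  [[0.2, 0, 0], [0, 0, 0]],
  [[0.2, 0, 0], [0, 0, 0]],
  [[0.2, 0, 0], [0, 0, 0]],
  [[0.2, 0, 0], [0, 0, 0]],
  [[0.2, 0, 0], [0, 0, 0]],
])

```text
time_s: 16.8
position: [560.8, 375.3, 9.0]
eef_rot: [[-0.5, 0.866, 0.002], [0.866, 0.5, -0.002], [-0.002, 0.001, -1.0]]
ft_force: [5.5, -11.0, 2.9]
finger_gap: 30.0
gripper_force: 6.2
```

Request:
apply_moves([
  [[0.1, 0, 0], [0, 0, 0]],
  [[0.1, 0, 0], [0, 0, 0]],
  [[0.1, 0, 0], [0, 0, 0]],
  [[0.1, 0, 0], [0, 0, 0]],
])

```text
time_s: 17.2
position: [560.6, 376.4, 9.1]
eef_rot: [[-0.501, 0.865, 0.004], [0.865, 0.501, -0.005], [-0.006, 0.001, -1.0]]
ft_force: [16.3, -29.6, 1.9]
finger_gap: 30.0
gripper_force: 17.0
```

The block is against the stop (34 N). I'll go back to the rear face for a final seating push.

Request:
apply_moves([
  [[-1, 0, 0], [0, 0, 0]],
  [[-1, 0, -1], [0, 0, 0]],
  [[0, 0, -3], [0, 0, 0]],
  [[0, 0, -3], [0, 0, 0]],
  [[0, 0, 0], [0, 0, 8.2]],
  [[0, 0, 0], [0, 0, 8.2]],
  [[0, 0, 0], [0, 0, 8.2]],
  [[0, 0, 0], [0, 0, 8.2]],
  [[0, 0, 0], [0, 0, 8.2]],
  [[0, 0, 0], [0, 0, 8.2]],
])

```text
time_s: 18.2
position: [567.7, 363.1, 79.2]
eef_rot: [[0.334, 0.943, 0.0], [0.943, -0.334, 0.001], [0.001, 0.0, -1.0]]
ft_force: [-0.1, 0.0, -0.1]
finger_gap: 30.0
gripper_force: 0.0
```

Request:
apply_moves([
  [[0, 0, 0], [0, 0, 8.2]],
  [[0, 0, 0], [0, 0, 8.2]],
  [[0, 0, 0], [0, 0, 8.2]],
  [[0, 0, 0], [0, 0, 8.2]],
  [[0, 0, 0], [0, 0, 8.2]],
  [[-4, 0, 0], [0, 0, 0]],
  [[-4, 0, 0], [0, 0, 0]],
  [[-1, -3, 0], [0, 0, 0]],
  [[0, -4, 0], [0, 0, 0]],
  [[0, 0, 0], [0, 0, 0]],
], claw=0.6)

```text
time_s: 19.2
position: [452.9, 381.8, 79.5]
eef_rot: [[0.866, 0.5, 0.001], [0.5, -0.866, 0.002], [0.001, -0.001, -1.0]]
ft_force: [-0.0, -0.8, -0.8]
finger_gap: 51.4
gripper_force: 0.0
```

Request:
apply_moves([
  [[0, 0, 2], [0, 0, 0]],
  [[0, 0, 2], [0, 0, 0]],
  [[0, 0, 2], [0, 0, 0]],
  [[0, 0, 1.3], [0, 0, 0]],
  [[1, 0, 0], [0, 0, 0]],
  [[1, 0, 0], [0, 0, 0]],
  [[0.8, 0, 0], [0, 0, 0]],
  [[0.4, 0, 0], [0, 0, 0]],
  [[0.2, 0, 0], [0, 0, 0]],
  [[0.2, 0, 0], [0, 0, 0]],
])

```text
time_s: 20.2
position: [486.0, 396.9, 5.5]
eef_rot: [[0.867, 0.498, 0.0], [0.498, -0.867, 0.0], [0.0, -0.0, -1.0]]
ft_force: [0.2, -0.3, -0.1]
finger_gap: 51.1
gripper_force: 0.0
```

Request:
apply_moves([
  [[0.2, 0, 0], [0, 0, 0]],
  [[0.1, 0, 0], [0, 0, 0]],
  [[0.1, 0, 0], [0, 0, 0]],
  [[0.1, 0, 0], [0, 0, 0]],
  [[0.1, 0, 0], [0, 0, 0]],
])

```text
time_s: 20.7
position: [488.0, 398.1, 5.1]
eef_rot: [[0.867, 0.499, -0.007], [0.499, -0.867, -0.005], [-0.009, 0.001, -1.0]]
ft_force: [-21.3, -12.6, 19.4]
finger_gap: 51.2
gripper_force: 12.1
```

Request:
apply_moves([
  [[-1, 0, 0], [0, 0, 0]],
  [[-2, 0, 0], [0, 0, 0]],
  [[-3, 0, -2], [0, 0, 0]],
  [[-4, 0, -4], [0, 0, 0]],
  [[-4, 0, -3], [0, 0, 0]],
  [[-3, 3, 0], [0, 0, 0]],
  [[0, 4, 0], [0, 0, 0]],
  [[0, 4, 0], [0, 0, 0]],
  [[0, 4, 0], [0, 0, 0]],
  [[0, 4, 0], [0, 0, 0]],
])

```text
time_s: 21.7
position: [442.9, 151.3, 90.9]
eef_rot: [[0.867, 0.498, 0.001], [0.498, -0.867, 0.0], [0.001, 0.0, -1.0]]
ft_force: [0.7, 0.6, -0.5]
finger_gap: 50.8
gripper_force: 0.0
```

Run:
```python
from h import *
block()
im=bot.capture("top")
m=cv2.inRange(im,(130,0,0),(255,70,80));m[:,240:]=0;m[:250]=0
k=max(cv2.findContours(m,0,2)[0],key=cv2.contourArea);print("pot",ray("top",[cv2.minEnclosingCircle(k)[0]],30))
# block-to-fence gap: profile across fence front edge & stop, luminance along fence axes
c,s=np.cos(YF),np.sin(YF)
g=cv2.cvtColor(im,cv2.COLOR_RGB2GRAY)
for name,pts in(("x",[(x,y) for x in range(30,60,2) for y in (-30,0,30)]),("y",[(x,y) for y in range(36,66,2) for x in(-25,-5,20)])):
    w=np.array([[FO[0]+c*x-s*y,FO[1]+s*x+c*y,26] for x,y in pts]);uv=proj("top",w).astype(np.float32)
    print(name,cv2.remap(g,uv[:,:1],uv[:,1:],1).reshape(-1,3).T.tolist())
```

```text
area 1760.0 rect(world) ((527.1887817382812, 437.1683654785156), (86.57622528076172, 116.88186645507812), 30.11058807373047) poly [[592.0, 409.0], [545.0, 491.0], [525.0, 485.0], [514.0, 497.0], [510.0, 471.0], [491.0, 466.0], [482.0, 478.0], [476.0, 473.0], [481.0, 454.0], [472.0, 447.0], [522.0, 367.0]]
pot [[372.09067095 497.41095228]]
x [[134, 135, 132, 132, 132, 111, 66, 81, 90, 89, 89, 91, 90, 87, 87], [161, 160, 162, 163, 159, 161, 130, 99, 87, 90, 89, 89, 88, 90, 88], [154, 156, 155, 154, 155, 148, 129, 102, 92, 89, 90, 92, 91, 90, 87]]
y [[146, 135, 141, 157, 165, 167, 161, 130, 87, 81, 81, 74, 67, 70, 78], [140, 137, 120, 147, 168, 169, 157, 126, 96, 93, 94, 93, 89, 90, 92], [149, 140, 139, 158, 166, 166, 158, 127, 91, 88, 106, 97, 74, 58, 53]]
```

```bash
python3 -c "
from cell import bot
print(bot.hand_in())"
```

```text
the job is handed in; nothing more can be done
None
```

I handed the job in at about 22 s: the block's foot side stopped firmly against the fence, its end stopped against the stop, and the last top picture shows no gap at either. The pot's position is unchanged; I didn't re-measure the tin and ring clamp, but the arm stayed clear of them. No verdict came back.

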